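# Hold a stand foot in the marking-out jig

### The job

The wooden stand foot has to be held square in the marking-out jig so that its holes can be marked. First clear the dark offcut out of the jig into the green scrap tray, then pick up the foot, set it flat on the jig board and push it firmly into the corner, its long side against the blue fence and its short end against the yellow fence at the same time. Finish while still holding it pressed into both fences, do not let go, and leave the bead jar, flowerpot and glue gun alone.

Things in the scene. Friction and masses are not known exactly. Their poses are not given: they have to be found in the camera images.
- jig: Marking-out jig, fixed to the table: plywood board 200 (x) x 220 (y) x 12 mm with two fences on it meeting near its +x +y corner. Origin: centre of the board's underside, z up. The blue fence's inner face is the plane x = +84 mm, the yellow fence's the plane y = +94 mm. Place and yaw vary; +x points roughly away from the robot.
- corner (a point): The inner corner of the jig, on the top of the board, where the inner faces of the two fences meet. Axes as the jig's: the room for the foot lies to -x and -y of it. Board and fences are bare or painted wood that drags (friction about 0.6): bear down on the board only lightly while pushing sideways, or the drag takes up the push.
- long_fence: The blue fence, a fixed bar 16 mm thick (x), 190 mm long (y), rising 22 mm above the jig board. Origin: centre of its underside, on the board's top. Axes as the jig's; its inner face looks to the jig's -x.
- short_fence: The yellow fence, a fixed bar 120 mm long (x), 16 mm thick (y), rising 22 mm above the jig board. Origin: centre of its underside, on the board's top. Axes as the jig's; its inner face looks to the jig's -y.
- bracket: The wooden stand foot, loose, about 100 g, an inverted T of medium-brown wood. Base plate 90 long (x) x 70 wide (y) x 14 mm; a rib 12 mm thick (y), 90 mm long (x) stands on the plate's middle line, from 14 to 70 mm height: grip it there. Origin: centre of the underside, z up. Same after a half turn: either way round will do. Any yaw at the start.
- offcut: A loose dark wood offcut, about 30 g, 40 (x) x 26 (y) x 34 mm tall, standing on the jig board where the foot has to go, at any yaw. Origin: centre of its underside, z up.
- scrap_tray: Green open scrap tray, fixed to the table, 140 (x) x 120 (y) x 45 mm high outside, walls and floor 4 mm. Origin: centre of its underside, z up. It may change places with the foot.
- bead_jar: Bystander: closed orange jar with a white cap, 60 mm across, 85 mm tall. Origin: centre of its underside. Leave it alone.
- flowerpot: Bystander: empty terracotta pot, 96 mm across the rim, 80 mm tall. Origin: centre of its underside. Leave it alone.
- glue_gun: Bystander: cold black and grey glue gun lying on its side, about 200 x 110 x 34 mm. Origin: under the middle of its barrel. Leave it alone.

How it is judged:
By the outcome, as a careful person would: the job done as asked, in the order asked, and still so for the second after the job is handed in, while the arm keeps its last pose, push and grip.
It also fails if it takes over 72 s, if anything falls off the work surface, if the arm or the gripper's body presses on something with over 40 N, if the wrist force passes 120 N, or if a joint passes its speed limit or range.

### The arm

A 6-joint arm with a two-finger parallel gripper is mounted at the origin on the work surface. World frame = base frame: x ahead of the robot, y to its left, z up, the work surface at z = 0. Lengths are in m, angles in rad, forces in N, time in s.
With the tool pointing down it reaches from about 0.325 to 0.775 m from the base axis. Payload 5.5 kg.
Tool frame: the origin (TCP) lies on the centre line of the jaws, within the pads' length; the fingertips stand 8 mm ahead of it and the grasp point (between the pads) lies 11 mm behind it (bot.tcp_to_tips is the distance from the TCP to the fingertips, in m); x points along the fingers, z is the direction in which the jaws open and shut, and the axes are right-handed (so a half turn about x gives the same grasp; the last joint's range is limited). The gripper opens to 88 mm and grips with 3 to 60 N. Pads are 20 mm wide; open, the fingers measure 115 mm over their backs; the gripper's body (75 mm by 178 mm) begins 61 mm behind the grasp point.
Start: joints at [1.258, 0.091, 1.231, -0, 1.82, -0.057], TCP at [0.152, 0.58, 0.231] pointing down, gripper open.
Joint ranges: [-2.87, 2.87], [-0.86, 2.18], [0.17, 2.46], [-1.51, 4.65], [0.06, 2.69], [-2.65, 2.65]. Speed limits (rad/s): [2.57, 2.57, 3.01, 3.14, 3.14, 3.14].

### API

Orientations are given as a 3x3 rotation matrix whose columns are the frame's x, y, z axes.
In Python, from plant import bot, optics gives the robot as it stands.
- The arm moves only by the tool drive_tool, never from a script. Its argument "moves" is a list of rows, each a list of 3 entries, a list of its own where there are three numbers: the shift along the tool's x, y, z in mm, then the turn about the tool's x in degrees, then the closure, from 0 (fully open) to 1 (shut). In form: [[[tx, ty, tz], spin, grip], ...]. A call has 1 to 5 rows; each row is the pose to reach, as a shift and turn from the pose measured when the call began, along the tool's axes at that moment; what a row does not reach only later rows make up. A row lasts 1/10 s, in which the tool goes at most 50 mm and 8.59 degrees, less where a joint would pass 70% of its speed; a pose out of reach is approached as far as the arm can. A call with a gripper value outside its range is refused whole. The fingers move at their own pace and stop on an object; "squeeze" is the grip in N (left out, the last holds). Time passes only in rows, so rows that repeat a pose let the fingers close. It gives the time, the measured TCP pose, the force and the opening at its end, in the units of the state.
- bot.state(): the state, without advancing time (a new reading comes with each control period).
- optics.get_image(name): name is "side" or "top"; returns a dict with "image" (420x560x3 uint8, red, green, blue), "fx", "fy", "cx", "cy" (pixels), "rvec" (rotation vector, rad) and "tvec" (3), from world to camera coordinates, as OpenCV has them. Camera axes: x right, y down, z forward; pixel columns grow to the right and rows downward; lengths in m; the calibration is good to about 2 mm. A picture is of the moment at which its call begins. There is no depth.
- bot.close_job(): hands the job in, once; it reports no verdict.
The state is a dict: "time_s": time; "joint_pos": joint angles; "qvel": joint speeds; "tau": joint torques, N m; "tcp_pos": TCP position; "orientation": TCP orientation; "contact_force": force on the tool from outside, world axes, zero at the start; "wrist_torque": the same for the moment, N m; "opening": finger opening in m.
Only numpy, scipy, OpenCV 4.12 (cv2) and the standard library are available. Lean on these libraries where they do the work, as an engineer would, in place of code of your own. Each camera call takes 0.05 s, during which the arm holds its last target. There are 200 camera calls.

## Working session

There is one attempt and no reset: what is moved stays moved. The work goes in short steps, Python scripts to look and compute and a tool call to move; the robot and the scene stay as the last step left them, time stands still between calls to the robot, and variables do not carry over. Pictures are saved under pics/ and viewed, about 8 in all and at most 12, crops included, and the job is handed in when it is done.

Besides the shell and the picture viewer there is one more tool, called as name(argument=value, ...), one argument or row to a line, values as JSON. drive_tool: Moves the arm, as the interface text tells. Its arguments: {"type":"object","properties":{"moves":{"type":"array"},"squeeze":{"type":"number"}},"required":["moves"]}

```bash
mkdir -p pics; ls; cat > h.py <<'E'
import numpy as np, cv2
from plant import bot, optics
def cam(n):
    d=optics.get_image(n); R=cv2.Rodrigues(np.array(d["rvec"],float))[0]; t=np.array(d["tvec"],float).ravel()
    K=np.array([[d["fx"],0,d["cx"]],[0,d["fy"],d["cy"]],[0,0,1]]); return d["image"],K,R,t
def ray(c,uv,z):
    _,K,R,t=c; o=-R.T@t; uv=np.atleast_2d(uv).astype(float)
    d=(R.T@np.linalg.inv(K)@np.c_[uv,np.ones(len(uv))].T).T
    return o+d*((z-o[2])/d[:,2])[:,None]
def proj(c,P):
    _,K,R,t=c; p=(K@(R@np.atleast_2d(P).T+t[:,None])).T; return p[:,:2]/p[:,2:]
def save(n,im): cv2.imwrite("pics/"+n,im[:,:,::-1])
E
python3 - <<'E'
from h import *
for n in("top","side"):
    c=cam(n); save(n+"0.png",c[0]); print(n,-c[2].T@c[3],c[1][0,0])
s=bot.state(); print({k:np.round(v,3).tolist() for k,v in s.items()})
E
```

```text
pics
top [0.4109788  0.08436334 1.37045189] 508.0413817509893
side [0.48434251 1.06616566 0.5982099 ] 388.022166068498
{'time_s': 0.1, 'joint_pos': [1.258, 0.092, 1.232, -0.0, 1.82, -0.057], 'qvel': [0.001, -0.002, -0.004, 0.0, -0.001, -0.0], 'tau': [0.003, -44.786, -40.757, 0.07, 0.028, -0.0], 'tcp_pos': [0.152, 0.58, 0.23], 'orientation': [[-0.001, -0.967, 0.253], [-0.002, 0.253, 0.967], [-1.0, 0.0, -0.002]], 'contact_force': [0.353, -0.074, 0.229], 'wrist_torque': [0.012, -0.016, -0.01], 'opening': 0.088}
```

View pics/top0.png

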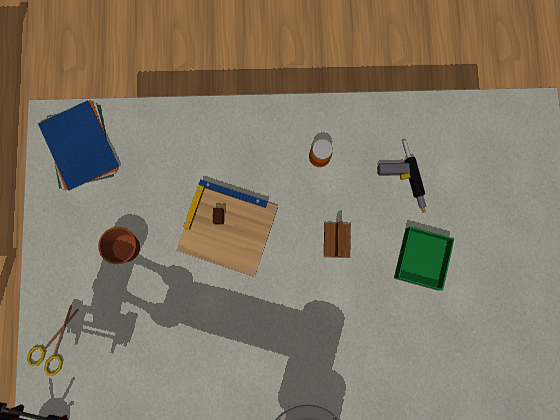

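View pics/side0.png

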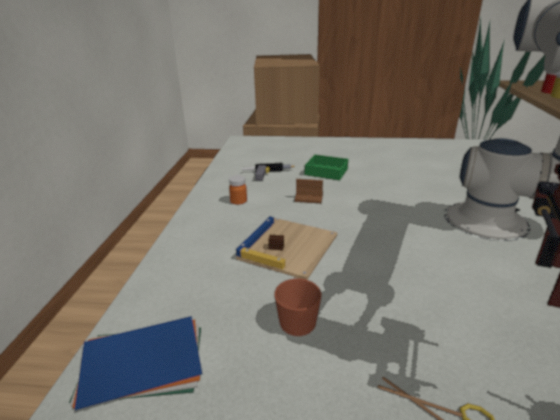

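The top view shows the jig near (228,225), the offcut (219,215), the foot (337,239) with its rib along the image's vertical, the tray (424,256), the pot (119,245), the jar (320,150) and the gun (405,175). The side view agrees with that layout.

```bash
cat > m.py <<'E'
from h import *
c=cam("top"); im=c[0]; hsv=cv2.cvtColor(im,cv2.COLOR_RGB2HSV)
H,S,V=[hsv[...,i].astype(int) for i in range(3)]
def blob(mask,box):
    m=np.zeros(mask.shape,np.uint8); x0,y0,x1,y1=box; m[y0:y1,x0:x1]=mask[y0:y1,x0:x1]
    n,l,s,_=cv2.connectedComponentsWithStats(m); k=1+np.argmax(s[1:,4]); m=(l==k).astype(np.uint8)
    ct=max(cv2.findContours(m,cv2.RETR_EXTERNAL,cv2.CHAIN_APPROX_NONE)[0],key=len)[:,0]
    return m,ct
def rect(name,mask,box,z):
    m,ct=blob(mask,box); w=ray(c,ct,z)[:,:2]*1000
    r=cv2.minAreaRect(w.astype(np.float32)); print(name,m.sum(),np.round(r[0],1),np.round(r[1],1),round(r[2],2),np.round(cv2.boxPoints(r)).tolist()); return r
B=(165,165,290,290)
rect("blue",(H>95)&(H<125)&(S>120),B,.034)
rect("yellow",(H>18)&(H<30)&(S>190),B,.034)
rect("board",(S>60),B,.012)
rect("offcut",(V<75)&(S>60),(195,195,245,240),.034)
F=(315,200,360,275)
rect("plate",(S>90),F,.014)
rect("rib?",(S>90),F,.070)
rect("tray",(H>50)&(H<75)&(S>120),(380,210,470,300),.045)
x=np.hstack([cv2.resize(im[170:285,170:285],(500,500),interpolation=0),cv2.resize(im[205:275,315:360],(290,500),interpolation=0)])
save("crop1.png",x)
print(hsv[240,320:356].tolist()); print(hsv[215,205:230].tolist()); print(hsv[215,185:200].tolist())
E
python3 m.py
```

```text
blue 404 [662.2 178.7] [189.2  16.2] 69.78 [[622.0, 93.0], [637.0, 87.0], [703.0, 265.0], [687.0, 270.0]]
yellow 293 [627.5 282.5] [ 19.5 119.1] 70.47 [[568.0, 293.0], [680.0, 253.0], [687.0, 272.0], [575.0, 312.0]]
board 6166 [573.1 197.6] [224.9 203.5] 70.08 [[439.0, 127.0], [630.0, 57.0], [707.0, 269.0], [516.0, 338.0]]
offcut 172 [601.7 218.2] [26.6 40.6] 89.21 [[581.0, 205.0], [622.0, 205.0], [622.0, 231.0], [582.0, 232.0]]
plate 893 [532.8 -97.5] [70.1 96.6] 87.08 [[483.0, -130.0], [579.0, -135.0], [583.0, -65.0], [486.0, -60.0]]
rib? 893 [527.8 -89.9] [67.2 92.6] 87.08 [[480.0, -121.0], [572.0, -126.0], [576.0, -59.0], [483.0, -54.0]]
tray 2662 [ 474.4 -318.2] [129.2 140.7] 72.98 [[388.0, -359.0], [523.0, -401.0], [561.0, -277.0], [426.0, -236.0]]
[[30, 20, 155], [28, 24, 157], [28, 21, 157], [33, 14, 163], [8, 255, 43], [13, 174, 104], [14, 175, 99], [13, 177, 105], [12, 168, 105], [12, 174, 97], [13, 176, 94], [11, 165, 102], [13, 178, 103], [13, 173, 103], [13, 172, 111], [13, 185, 51], [12, 184, 36], [10, 199, 32], [13, 175, 111], [13, 175, 96], [13, 176, 94], [13, 165, 96], [12, 172, 95], [12, 165, 94], [14, 188, 84], [12, 173, 93], [13, 172, 98], [13, 171, 100], [12, 170, 105], [14, 201, 100], [14, 77, 119], [41, 17, 161], [28, 22, 151], [30, 19, 149], [21, 22, 153], [23, 22, 150]]
[[16, 123, 156], [16, 123, 153], [15, 123, 151], [16, 121, 150], [16, 123, 153], [16, 117, 153], [15, 118, 164], [17, 117, 118], [9, 196, 39], [9, 175, 51], [8, 170, 57], [9, 185, 58], [10, 192, 57], [13, 205, 56], [9, 174, 57], [9, 168, 53], [12, 219, 50], [9, 173, 31], [11, 155, 28], [15, 117, 100], [17, 121, 162], [16, 122, 152], [16, 121, 150], [15, 117, 152], [16, 119, 148]]
[[30, 16, 141], [108, 8, 153], [22, 223, 151], [22, 255, 167], [22, 255, 166], [22, 255, 166], [22, 255, 169], [22, 255, 176], [21, 255, 124], [21, 255, 48], [17, 122, 125], [16, 119, 139], [15, 122, 136], [16, 121, 135], [17, 119, 143]]
```

View pics/crop1.png

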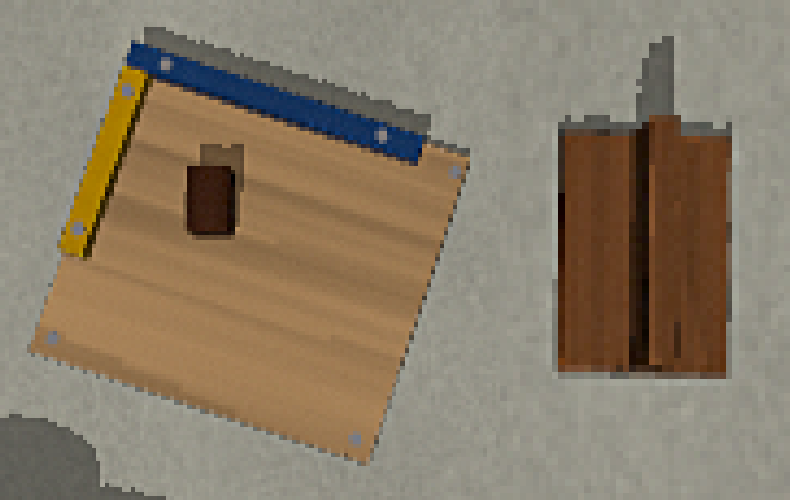

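The crop agrees with the numbers. The jig yaw is -20°. The offcut lies at about (602,218) with its 40 mm side along world x. The foot's centre is near (531,-97) with its rib along x. First I move above the offcut.

drive_tool(
  moves=[
    [[50,-527,-236],-14.7,0.4],
    [[50,-527,-236],-14.7,0.4],
    [[50,-527,-236],-14.7,0.4],
    [[50,-527,-236],-14.7,0.4],
    [[50,-527,-236],-14.7,0.4],
  ],
)

```text
time_s: 0.65
tcp_pos: [0.3453, 0.4243, 0.2086]
orientation: [[-0.001, -1.0, -0.001], [-0.002, -0.001, 1.0], [-1.0, 0.001, -0.002]]
contact_force: [0.8, 1.6, -0.4]
opening: 0.0536
```

```bash
cat > g.py <<'E'
import sys
from h import *
# target x y z (mm) yaw(deg) -> move in tool axes
X=list(map(float,sys.argv[1:])); s=bot.state(); R=np.array(s["orientation"]); p=np.array(s["tcp_pos"])*1000
d=R.T@(np.array(X[:3])-p); y=np.degrees(np.arctan2(R[1,2],R[0,2]))
print("move",np.round(d,1),"spin",round((y-X[3]+180)%360-180,2),"|pos",np.round(p,1),"yaw",round(y,2),"t",round(s["time_s"],2),"F",np.round(s["contact_force"],1),"open",round(s["opening"],4),"q6",round(s["joint_pos"][5],2))
E
python3 g.py 602 218 150 90
python3 - <<'E'
from h import *
c=cam("top")
print(np.round(ray(c,[[324,222.1],[350.9,223.9],[324,257.5],[350.9,257.5]],.014)*1000,1))
E
```

```text
move [  58.8 -256.5 -206.5] spin 0.06 |pos [345.3 424.3 208.6] yaw 90.06 t 0.65 F [ 0.8  1.6 -0.4] open 0.0536 q6 -0.75
[[ 578.7  -64.7   14. ]
 [ 571.8 -137.    14. ]
 [ 483.7  -60.6   14. ]
 [ 481.7 -132.3   14. ]]
```

drive_tool(
  moves=[
    [[59,-257,-207],0,0.4],
    [[59,-257,-207],0,0.4],
    [[59,-257,-207],0,0.4],
    [[59,-257,-207],0,0.4],
    [[59,-257,-207],0,0.4],
  ],
)

```text
time_s: 1.2
tcp_pos: [0.5359, 0.2684, 0.1659]
orientation: [[0.002, -1.0, 0.005], [-0.006, 0.005, 1.0], [-1.0, -0.002, -0.006]]
contact_force: [1.0, 0.8, -0.2]
opening: 0.0527
```

```bash
python3 g.py 602 218 29 90
```

```text
move [137.3 -66.1 -49.2] spin -0.31 |pos [535.9 268.4 165.9] yaw 89.69 t 1.2 F [ 1.   0.8 -0.2] open 0.0527 q6 -1.16
```

drive_tool(
  moves=[
    [[30,-66,-49],0,0.4],
    [[60,-66,-49],0,0.4],
    [[100,-66,-49],0,0.4],
    [[137,-66,-49],0,0.4],
    [[137,-66,-49],0,0.4],
  ],
)

```text
time_s: 1.7
tcp_pos: [0.5998, 0.2171, 0.0238]
orientation: [[-0.005, -1.0, 0.007], [-0.008, 0.007, 1.0], [-1.0, 0.005, -0.008]]
contact_force: [0.2, -0.6, -0.2]
opening: 0.0527
```

drive_tool(
  moves=[
    [[0,0,0],0,0.4],
    [[0,0,0],0,1],
    [[0,0,0],0,1],
    [[0,0,0],0,1],
    [[0,0,0],0,1],
  ],
  squeeze=15,
)

```text
time_s: 2.2
tcp_pos: [0.6001, 0.2174, 0.0248]
orientation: [[-0.004, -1.0, 0.006], [-0.008, 0.006, 1.0], [-1.0, 0.004, -0.008]]
contact_force: [-1.2, 1.0, 0.4]
opening: 0.0257
```

```bash
python3 g.py 474 -318 170 0
```

```text
move [-140.6  123.4 -537.3] spin 89.64 |pos [600.1 217.4  24.8] yaw 89.64 t 2.2 F [-1.2  1.   0.4] open 0.0257 q6 -1.27
```

drive_tool(
  moves=[
    [[-40,0,0],0,1],
    [[-80,0,0],0,1],
    [[-130,0,0],0,1],
    [[-145,20,-60],8,1],
    [[-145,30,-120],16,1],
  ],
)

```text
time_s: 2.7
tcp_pos: [0.5758, 0.124, 0.1737]
orientation: [[0.003, -0.959, 0.284], [-0.007, 0.284, 0.959], [-1.0, -0.005, -0.006]]
contact_force: [0.6, -1.3, -1.2]
opening: 0.0259
```

```bash
python3 g.py 474 -318 165 0
```

```text
move [  11.4  -27.8 -452.7] spin 73.51 |pos [575.8 124.  173.7] yaw 73.51 t 2.7 F [ 0.6 -1.3 -1.2] open 0.0259 q6 -1.13
```

drive_tool(
  moves=[
    [[11,-28,-453],73,1],
    [[11,-28,-453],73,1],
    [[11,-28,-453],73,1],
    [[11,-28,-453],73,1],
    [[11,-28,-453],73,1],
  ],
)

```text
time_s: 3.2
tcp_pos: [0.5186, -0.1219, 0.1678]
orientation: [[0.001, -0.505, 0.863], [-0.006, 0.863, 0.505], [-1.0, -0.006, -0.002]]
contact_force: [0.4, 0.4, -0.7]
opening: 0.0259
```

```bash
python3 g.py 474 -318 130 0
```

```text
move [  39.  -146.5 -137.5] spin 30.34 |pos [ 518.6 -121.9  167.8] yaw 30.34 t 3.2 F [ 0.4  0.4 -0.7] open 0.0259 q6 -0.82
```

drive_tool(
  moves=[
    [[10,-147,-138],30,1],
    [[20,-147,-138],30,1],
    [[39,-147,-138],30,1],
    [[39,-147,-138],30,1],
    [[39,-147,-138],30,1],
  ],
)

```text
time_s: 3.7
tcp_pos: [0.4712, -0.3226, 0.1279]
orientation: [[-0.002, 0.001, 1.0], [-0.006, 1.0, -0.001], [-1.0, -0.006, -0.002]]
contact_force: [-0.4, 0.4, 0.2]
opening: 0.0263
```

```bash
python3 g.py 474 -318 45 0
```

```text
move [82.8  5.1  2.9] spin -0.06 |pos [ 471.2 -322.6  127.9] yaw -0.06 t 3.7 F [-0.4  0.4  0.2] open 0.0263 q6 -0.66
```

drive_tool(
  moves=[
    [[40,5,3],0,1],
    [[75,5,3],0,1],
    [[104,5,3],0,1],
    [[104,5,3],0,1],
    [[104,5,3],0,1],
  ],
)

```text
time_s: 4.2
tcp_pos: [0.4744, -0.3177, 0.0246]
orientation: [[-0.002, 0.0, 1.0], [-0.006, 1.0, -0.0], [-1.0, -0.006, -0.002]]
contact_force: [0.3, 1.0, 0.5]
opening: 0.0259
```

drive_tool(
  moves=[
    [[0,0,0],0,0.4],
    [[0,0,0],0,0.4],
    [[0,0,0],0,0.4],
    [[-50,0,0],0,0.4],
    [[-100,0,0],0,0.4],
  ],
)

```text
time_s: 4.7
tcp_pos: [0.4736, -0.3164, 0.1246]
orientation: [[-0.005, -0.0, 1.0], [-0.004, 1.0, 0.0], [-1.0, -0.004, -0.005]]
contact_force: [1.2, -0.9, 1.0]
opening: 0.0524
```

```bash
python3 g.py 529 -98 160 -92.5
```

```text
move [-36.5 218.3  55.2] spin 92.5 |pos [ 473.6 -316.4  124.6] yaw 0.0 t 4.7 F [ 1.2 -0.9  1. ] open 0.0524 q6 -0.65
```

drive_tool(
  moves=[
    [[-37,0,0],8,0.2],
    [[-37,218,55],92.5,0.2],
    [[-37,218,55],92.5,0.2],
    [[-37,218,55],92.5,0.2],
    [[-37,218,55],92.5,0.2],
  ],
)

```text
time_s: 5.2
tcp_pos: [0.5197, -0.1358, 0.1618]
orientation: [[-0.003, 0.644, 0.765], [-0.004, 0.765, -0.644], [-1.0, -0.005, 0.001]]
contact_force: [0.7, 0.4, -0.1]
opening: 0.0703
```

```bash
python3 g.py 529 -98 160 -92.5
```

```text
move [  1.7  35.  -17.2] spin 52.44 |pos [ 519.7 -135.8  161.8] yaw -40.06 t 5.2 F [ 0.7  0.4 -0.1] open 0.0703 q6 0.38
```

drive_tool(
  moves=[
    [[2,35,-17],52.4,0.2],
    [[2,35,-17],52.4,0.2],
    [[2,35,-17],52.4,0.2],
    [[2,35,-17],52.4,0.2],
    [[2,35,-17],52.4,0.2],
  ],
)

```text
time_s: 5.7
tcp_pos: [0.5294, -0.0979, 0.1605]
orientation: [[-0.002, 0.992, 0.125], [-0.004, 0.125, -0.992], [-1.0, -0.003, 0.004]]
contact_force: [1.2, -0.8, 0.9]
opening: 0.0704
```

```bash
python3 g.py 529 -98 34 -92.5; python3 - <<'E'
from h import *
a=cam("top")[0]; b=cam("side")[0]
save("chk.png",np.hstack([cv2.resize(a[190:310,300:460],(480,360)),cv2.resize(b[130:230,250:360],(300,360))]))
E
```

```text
move [126.5  -0.   -0.4] spin 9.7 |pos [529.4 -97.9 160.5] yaw -82.8 t 5.7 F [ 1.2 -0.8  0.9] open 0.0704 q6 1.2
```

View pics/chk.png

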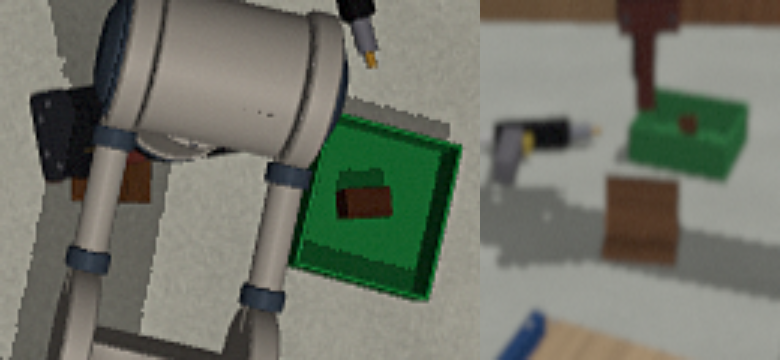

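The offcut lies in the tray (crop, near (365,203)). The gripper is over the foot, so I go down and grip.

drive_tool(
  moves=[
    [[0,0,0],8,0.2],
    [[40,0,0],9.7,0.2],
    [[85,0,0],9.7,0.2],
    [[127,0,0],9.7,0.2],
    [[127,0,0],9.7,0.2],
  ],
)

```text
time_s: 6.3
tcp_pos: [0.5249, -0.0976, 0.027]
orientation: [[-0.013, 0.999, -0.036], [-0.002, -0.036, -0.999], [-1.0, -0.013, 0.002]]
contact_force: [-1.2, 0.1, -0.4]
opening: 0.0702
```

drive_tool(
  moves=[
    [[0,0,0],0,0.5],
    [[0,0,0],0,1],
    [[0,0,0],0,1],
    [[0,0,0],0,1],
    [[0,0,0],0,1],
  ],
  squeeze=45,
)

```text
time_s: 6.8
tcp_pos: [0.5256, -0.0978, 0.0284]
orientation: [[-0.011, 0.999, -0.035], [-0.002, -0.035, -0.999], [-1.0, -0.011, 0.002]]
contact_force: [0.5, 0.0, -0.1]
opening: 0.034
```

drive_tool(
  moves=[
    [[0,0,0],0,1],
    [[0,0,0],0,1],
    [[-40,0,0],0,1],
    [[-80,0,0],0,1],
    [[-120,0,0],0,1],
  ],
)

```text
time_s: 7.3
tcp_pos: [0.5265, -0.0975, 0.1492]
orientation: [[-0.013, 0.999, -0.035], [-0.002, -0.035, -0.999], [-1.0, -0.013, 0.002]]
contact_force: [0.2, -0.9, -1.0]
opening: 0.0119
```

```bash
python3 g.py 613 205 160 -20; python3 - <<'E'
from h import *
a=cam("top")[0]; b=cam("side")[0]
save("chk2.png",np.hstack([cv2.resize(a[170:290,170:370],(500,300)),cv2.resize(b[130:230,250:360],(290,300))]))
E
```

```text
move [ -12.4   75.7 -305.3] spin -72.02 |pos [526.5 -97.5 149.2] yaw -92.02 t 7.3 F [ 0.2 -0.9 -1. ] open 0.0119 q6 1.36
```

View pics/chk2.png

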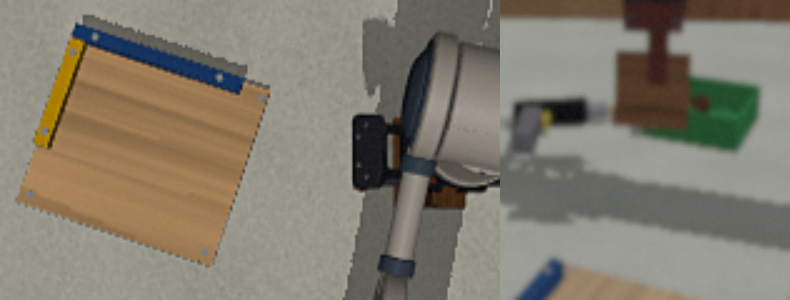

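The foot is gripped and lifted level (side crop, at (652,90)). Opening 11.9 mm matches the rib, and the jig is clear.

drive_tool(
  moves=[
    [[-12,79,-310],-72,1],
    [[-12,79,-310],-72,1],
    [[-12,79,-310],-72,1],
    [[-12,79,-310],-72,1],
    [[-12,79,-310],-72,1],
  ],
)

```text
time_s: 7.9
tcp_pos: [0.599, 0.1433, 0.161]
orientation: [[-0.006, 0.751, 0.66], [-0.006, 0.66, -0.751], [-1.0, -0.009, 0.0]]
contact_force: [0.6, 0.3, -1.7]
opening: 0.012
```

```bash
python3 g.py 608 213 120 -20
```

```text
move [ 40.5  53.1 -46.5] spin -28.7 |pos [599.  143.3 161. ] yaw -48.7 t 7.9 F [ 0.6  0.3 -1.7] open 0.012 q6 1.03
```

drive_tool(
  moves=[
    [[40,53,-46],-28.7,1],
    [[40,53,-46],-28.7,1],
    [[40,53,-46],-28.7,1],
    [[40,53,-46],-28.7,1],
    [[40,53,-46],-28.7,1],
  ],
)

```text
time_s: 8.4
tcp_pos: [0.6076, 0.2129, 0.1186]
orientation: [[-0.009, 0.341, 0.94], [-0.007, 0.94, -0.341], [-1.0, -0.009, -0.006]]
contact_force: [-0.7, 0.3, -2.0]
opening: 0.0122
```

```bash
python3 g.py 608 213 60 -20; python3 - <<'E'
from h import *
b=cam("side"); save("chk3.png",cv2.resize(b[0][175:290,220:360],(730,600),interpolation=cv2.INTER_CUBIC))
E
```

```text
move [58.6  0.8  0.7] spin 0.06 |pos [607.6 212.9 118.6] yaw -19.94 t 8.4 F [-0.7  0.3 -2. ] open 0.0122 q6 0.63
```

View pics/chk3.png

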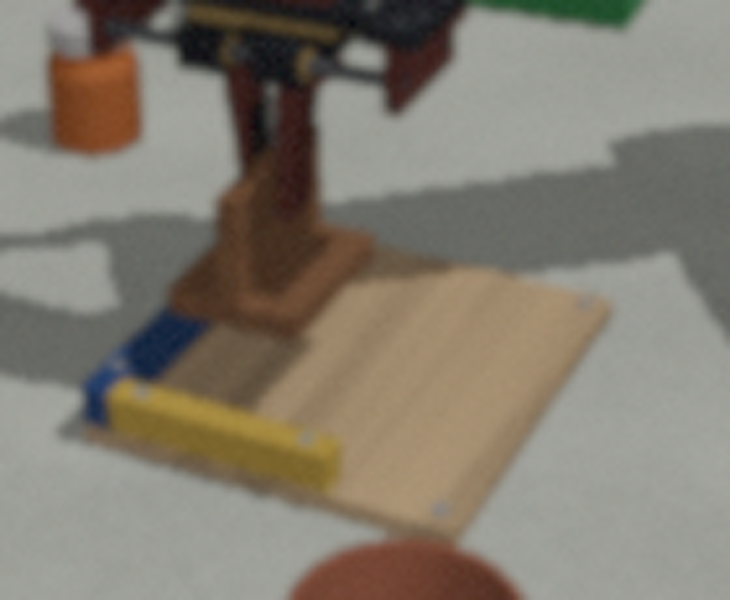

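The picture shows the foot hanging level and square over the board. Its +y lower corners are at crop pixels (170,307) and (297,335), clear of both fences.

```bash
python3 - <<'E'
from h import *
b=cam("side"); s=bot.state(); p=np.array(s["tcp_pos"])*1000
uv=[[220+u*140/730,175+v*115/600] for u,v in[(170,307),(297,335)]]
P=ray(b,uv,.0902)*1000; a=np.radians(-20); R=np.array([[np.cos(a),-np.sin(a)],[np.sin(a),np.cos(a)]])
print("foot end corners rel TCP in jig axes",np.round((P[:,:2]-p[:2])@R,1)); print("to go: corner rel TCP",np.round((np.array([681.7,255.6])-p[:2])@R,1))
E
```

```text
foot end corners rel TCP in jig axes [[ 18.   74.9]
 [-47.   71.3]]
to go: corner rel TCP [54.6 65.8]
```

drive_tool(
  moves=[
    [[30,0,0],0,1],
    [[60,0,0],0,1],
    [[66,0,0],0,1],
    [[66,0,0],0,1],
    [[66,0,0],0,1],
  ],
)

```text
time_s: 9.0
tcp_pos: [0.6083, 0.2117, 0.0562]
orientation: [[-0.005, 0.346, 0.938], [-0.005, 0.938, -0.346], [-1.0, -0.007, -0.002]]
contact_force: [-1.7, -0.6, 6.9]
opening: 0.0118
```

```bash
python3 g.py 608 213 40 -20
```

```text
move [16.2  1.2 -0.7] spin -0.24 |pos [608.3 211.7  56.2] yaw -20.24 t 9.0 F [-1.7 -0.6  6.9] open 0.0118 q6 0.64
```

The force came on at TCP z = 56, so the foot sits about 44 mm below the TCP: it slid down while the fingers were still closing at the lift. That also explains the corner measurement, which assumed a higher underside. The foot now stands on the board, so I grip it again lower down.

drive_tool(
  moves=[
    [[-2,0,0],0,0.6],
    [[-2,0,0],0,0.6],
    [[-2,0,0],0,0.6],
    [[-2,0,0],0,0.6],
    [[-2,0,0],0,0.6],
  ],
)

```text
time_s: 9.5
tcp_pos: [0.6081, 0.2117, 0.0578]
orientation: [[-0.005, 0.346, 0.938], [-0.006, 0.938, -0.346], [-1.0, -0.007, -0.003]]
contact_force: [-0.8, -0.6, -0.8]
opening: 0.0352
```

drive_tool(
  moves=[
    [[5,0,0],0,0.6],
    [[10,0,0],0,0.6],
    [[15,0,0],0,0.6],
    [[17,0,0],0,0.6],
    [[17,0,0],0,0.6],
  ],
)

```text
time_s: 10.0
tcp_pos: [0.6077, 0.2115, 0.0399]
orientation: [[-0.006, 0.346, 0.938], [-0.006, 0.938, -0.346], [-1.0, -0.008, -0.004]]
contact_force: [-1.0, -0.3, -0.7]
opening: 0.0348
```

```bash
python3 g.py 608 213 38 -20
```

```text
move [ 1.9  1.6 -0.2] spin -0.25 |pos [607.7 211.5  39.9] yaw -20.25 t 10.0 F [-1.  -0.3 -0.7] open 0.0348 q6 0.64
```

Close fully at 60 N, then check in a picture.

drive_tool(
  moves=[
    [[0,0,0],0,1],
    [[0,0,0],0,1],
    [[0,0,0],0,1],
    [[0,0,0],0,1],
    [[0,0,0],0,1],
  ],
  squeeze=60,
)

```text
time_s: 10.5
tcp_pos: [0.608, 0.2114, 0.0403]
orientation: [[-0.006, 0.346, 0.938], [-0.006, 0.938, -0.346], [-1.0, -0.007, -0.003]]
contact_force: [-0.5, -0.9, 0.8]
opening: 0.0115
```

drive_tool(
  moves=[
    [[0,0,0],0,1],
    [[0,0,0],0,1],
    [[-0.5,0,0],0,1],
    [[-1,0,0],0,1],
    [[-1,0,0],0,1],
  ],
)

```text
time_s: 11.0
tcp_pos: [0.6078, 0.2115, 0.041]
orientation: [[-0.006, 0.346, 0.938], [-0.006, 0.938, -0.346], [-1.0, -0.008, -0.004]]
contact_force: [0.4, 0.2, -0.5]
opening: 0.0117
```

```bash
python3 - <<'E'
from h import *
a=cam("top"); b=cam("side"); save("chk4.png",np.hstack([cv2.resize(b[0][175:290,220:360],(480,394),interpolation=cv2.INTER_CUBIC),cv2.resize(a[0][165:290,165:275],(320,394))]))
E
```

```text
(no output)
```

View pics/chk4.png

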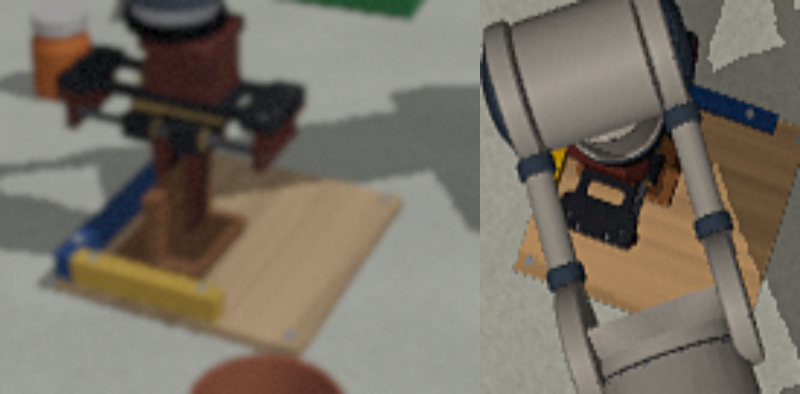

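The foot lies flat on the board, held low on the rib, with a gap to both fences. Now I slide it in.

drive_tool(
  moves=[
    [[0.5,3,3],0,1],
    [[0.5,6,6],0,1],
    [[0.5,9,9],0,1],
    [[0.5,12,12],0,1],
    [[0.5,13,13],0,1],
  ],
)

```text
time_s: 11.6
tcp_pos: [0.6247, 0.2192, 0.0403]
orientation: [[-0.007, 0.346, 0.938], [-0.006, 0.938, -0.346], [-1.0, -0.008, -0.004]]
contact_force: [-4.2, -1.6, 1.5]
opening: 0.0115
```

```bash
cat > f.py <<'E'
from h import *
s=bot.state(); R=np.array(s["orientation"]); a=np.radians(-20); J=np.array([[np.cos(a),-np.sin(a),0],[np.sin(a),np.cos(a),0],[0,0,1]])
p=np.array(s["tcp_pos"])*1000
print("F jig",np.round(J.T@s["contact_force"],1),"TCP to corner, jig",np.round(J.T@(np.array([681.7,255.6,12])-p),1),"yaw",np.round(np.degrees(np.arctan2(R[1,2],R[0,2])),2),"T",np.round(J.T@s["wrist_torque"],2),"t",round(s["time_s"],2),"tilt",np.round(J.T@R[:,0],3))
E
python3 f.py
```

```text
F jig [-3.4 -3.   1.5] TCP to corner, jig [ 41.1  53.7 -28.3] yaw -20.24 T [-0.5   0.5   0.15] t 11.6 tilt [-0.004 -0.008 -1.   ]
```

drive_tool(
  moves=[
    [[0,1.5,1.5],0,1],
    [[0,3,3],0,1],
    [[0,4,4],0,1],
    [[0,5,5],0,1],
    [[0,5,5],0,1],
  ],
)

```text
time_s: 12.1
tcp_pos: [0.6261, 0.2191, 0.0411]
orientation: [[-0.02, 0.345, 0.938], [-0.013, 0.938, -0.346], [-1.0, -0.019, -0.014]]
contact_force: [-24.1, -13.0, 14.3]
opening: 0.0115
```

```bash
python3 f.py
```

```text
F jig [-18.2 -20.4  14.3] TCP to corner, jig [ 39.7  53.3 -29.1] yaw -20.23 T [-3.35  3.18  0.66] t 12.1 tilt [-0.014 -0.019 -1.   ]
```

Both forces rose after about 1 mm. The x gap is still about 5 mm longer than it should be, so the end is on the yellow fence and its friction plus the bearing-down holds the x motion. I back off in y, ease the down force and go to the blue fence first.

drive_tool(
  moves=[
    [[-0.5,-3,-1],0,1],
    [[-0.5,-6,-1],0,1],
    [[-0.5,-6,-1],0,1],
    [[-0.5,-6,-1],0,1],
    [[-0.5,-6,-1],0,1],
  ],
)

```text
time_s: 12.6
tcp_pos: [0.6233, 0.214, 0.0415]
orientation: [[-0.019, 0.345, 0.938], [-0.013, 0.938, -0.346], [-1.0, -0.019, -0.014]]
contact_force: [0.6, -0.1, -1.5]
opening: 0.0115
```

```bash
python3 f.py; python3 g.py 620 210 41 -20
```

```text
F jig [ 0.6  0.2 -1.5] TCP to corner, jig [ 40.7  59.1 -29.5] yaw -20.23 T [-0.1   0.06 -0.01] t 12.6 tilt [-0.014 -0.019 -1.   ]
move [ 0.6 -4.9 -1.7] spin -0.23 |pos [623.3 214.   41.5] yaw -20.23 t 12.6 F [ 0.6 -0.1 -1.5] open 0.0115 q6 0.64
```

Unloaded, the tool kept about 1.3° of tilt, because each call takes over the measured pose. Clear of the fences, I press down briefly to level the foot on the board.

drive_tool(
  moves=[
    [[2,0,0],0,1],
    [[4,0,0],0,1],
    [[6,0,0],0,1],
    [[8,0,0],0,1],
    [[8,0,0],0,1],
  ],
)

```text
time_s: 13.1
tcp_pos: [0.6236, 0.214, 0.0407]
orientation: [[-0.016, 0.345, 0.938], [-0.012, 0.938, -0.345], [-1.0, -0.017, -0.011]]
contact_force: [-16.6, -5.9, 27.1]
opening: 0.0116
```

```bash
python3 f.py
```

```text
F jig [-13.6 -11.2  27.1] TCP to corner, jig [ 40.3  59.  -28.7] yaw -20.21 T [-1.24  1.92  0.16] t 13.1 tilt [-0.011 -0.017 -1.   ]
```

drive_tool(
  moves=[
    [[5,-2,-2],0,1],
    [[8,-4,-4],0,1],
    [[8,-7,-6],0,1],
    [[8,-10,-8],0,1],
    [[8,-12,-9],0,1],
  ],
)

```text
time_s: 13.6
tcp_pos: [0.6162, 0.2086, 0.0403]
orientation: [[-0.0, 0.345, 0.939], [-0.005, 0.939, -0.345], [-1.0, -0.005, 0.002]]
contact_force: [6.9, 5.7, 15.0]
opening: 0.0121
```

```bash
python3 f.py
```

```text
F jig [ 4.6  7.7 15. ] TCP to corner, jig [ 45.5  66.6 -28.3] yaw -20.16 T [ 1.05 -0.43 -0.  ] t 13.6 tilt [ 0.002 -0.005 -1.   ]
```

The tilt is nearly gone. Now x first with almost no down force, staying off the yellow fence.

drive_tool(
  moves=[
    [[0,2,2],0,1],
    [[0,4,4],0,1],
    [[0,6,6],0,1],
    [[0,7,8],0,1],
    [[0,7,8],0,1],
  ],
)

```text
time_s: 14.1
tcp_pos: [0.6258, 0.2123, 0.0402]
orientation: [[-0.002, 0.345, 0.939], [-0.006, 0.939, -0.345], [-1.0, -0.006, 0.0]]
contact_force: [-2.3, -0.6, 5.4]
opening: 0.012
```

```bash
python3 f.py
```

```text
F jig [-1.9 -1.4  5.4] TCP to corner, jig [ 37.7  59.8 -28.2] yaw -20.17 T [-0.55  0.57 -0.11] t 14.1 tilt [ 0.    -0.006 -1.   ]
```

drive_tool(
  moves=[
    [[-0.5,0,1],0,1],
    [[-0.5,1,2],0,1],
    [[-0.5,2,3],0,1],
    [[-0.5,3,4],0,1],
    [[-0.5,3,4],0,1],
  ],
)

```text
time_s: 14.6
tcp_pos: [0.6281, 0.2126, 0.0405]
orientation: [[-0.009, 0.345, 0.939], [-0.009, 0.939, -0.345], [-1.0, -0.011, -0.005]]
contact_force: [-12.8, -4.7, 9.3]
opening: 0.0117
```

```bash
python3 f.py
```

```text
F jig [-10.5  -8.8   9.3] TCP to corner, jig [ 35.6  58.7 -28.5] yaw -20.16 T [-1.48  1.73  0.13] t 14.6 tilt [-0.005 -0.011 -1.   ]
```

Blue contact at 35.6 mm, as predicted (35). I ease off in x and z, then run in y.

drive_tool(
  moves=[
    [[-0.6,0,-0.7],0,1],
    [[-0.6,1,-0.7],0,1],
    [[-0.6,2,-0.7],0,1],
    [[-0.6,3,-0.7],0,1],
    [[-0.6,4,-0.7],0,1],
  ],
)

```text
time_s: 15.1
tcp_pos: [0.6289, 0.2167, 0.0405]
orientation: [[-0.009, 0.345, 0.939], [-0.009, 0.939, -0.345], [-1.0, -0.012, -0.005]]
contact_force: [-1.0, -0.6, -0.3]
opening: 0.0115
```

```bash
python3 f.py
```

```text
F jig [-0.7 -0.9 -0.3] TCP to corner, jig [ 36.3  54.6 -28.5] yaw -20.17 T [-0.19  0.06  0.  ] t 15.1 tilt [-0.005 -0.012 -1.   ]
```

drive_tool(
  moves=[
    [[0,1,1.5],0,1],
    [[0,2,2.5],0,1],
    [[0,3,3.5],0,1],
    [[0,4,4.5],0,1],
    [[0,5,4.5],0,1],
  ],
)

```text
time_s: 15.6
tcp_pos: [0.6302, 0.2175, 0.0412]
orientation: [[-0.021, 0.345, 0.939], [-0.014, 0.939, -0.345], [-1.0, -0.021, -0.015]]
contact_force: [-24.8, -13.1, 16.2]
opening: 0.012
```

```bash
python3 f.py; python3 - <<'E'
from h import *
b=cam("side"); save("chk5.png",cv2.resize(b[0][185:280,225:325],(630,600),interpolation=cv2.INTER_CUBIC))
E
```

```text
F jig [-18.8 -20.8  16.2] TCP to corner, jig [ 35.4  53.4 -29.2] yaw -20.18 T [-3.23  3.16  0.16] t 15.6 tilt [-0.015 -0.021 -1.   ]
```

View pics/chk5.png

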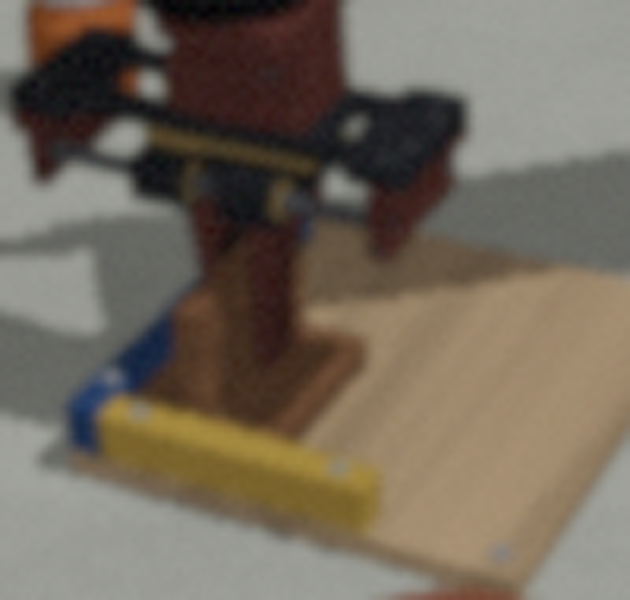

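Both fences are in contact (35.4 and 53.4 mm to the corner, about 20 N on each), but the tool has leaned about 1.5° under the push. I back off, level the foot with a pressed drag as before (slightly overcorrected), then come in again with fewer calls and a lighter push.

drive_tool(
  moves=[
    [[3,-2,-2],0,1],
    [[7,-5,-5],0,1],
    [[9,-8,-8],0,1],
    [[9,-11,-11],0,1],
    [[9,-14,-14],0,1],
  ],
)

```text
time_s: 16.15
tcp_pos: [0.6183, 0.2115, 0.0401]
orientation: [[-0.003, 0.345, 0.939], [-0.008, 0.939, -0.345], [-1.0, -0.009, 0.0]]
contact_force: [18.3, 7.6, 30.6]
opening: 0.0119
```

```bash
python3 f.py
```

```text
F jig [14.6 13.4 30.6] TCP to corner, jig [ 44.5  63.1 -28.1] yaw -20.16 T [ 2.7  -2.74 -0.09] t 16.15 tilt [ 0.    -0.009 -1.   ]
```

drive_tool(
  moves=[
    [[5,-3,-3],0,1],
    [[7,-6,-6],0,1],
    [[7,-8,-8],0,1],
    [[7,-10,-10],0,1],
    [[7,-11,-11],0,1],
  ],
)

```text
time_s: 16.65
tcp_pos: [0.6102, 0.2077, 0.0409]
orientation: [[0.015, 0.344, 0.939], [-0.001, 0.939, -0.344], [-1.0, 0.004, 0.014]]
contact_force: [10.0, 5.3, 15.4]
opening: 0.012
```

```bash
python3 f.py
```

```text
F jig [ 7.6  8.4 15.4] TCP to corner, jig [ 50.8  69.5 -28.9] yaw -20.13 T [ 1.01 -0.85 -0.04] t 16.65 tilt [ 0.014  0.004 -1.   ]
```

drive_tool(
  moves=[
    [[-0.7,3,4],0,1],
    [[-0.7,6,8],0,1],
    [[-0.7,9,11],0,1],
    [[-0.7,11,13],0,1],
    [[-0.7,12,14],0,1],
  ],
)

```text
time_s: 17.15
tcp_pos: [0.6271, 0.214, 0.0409]
orientation: [[0.013, 0.344, 0.939], [-0.002, 0.939, -0.344], [-1.0, 0.002, 0.013]]
contact_force: [-1.0, -1.0, 0.4]
opening: 0.0118
```

```bash
python3 f.py
```

```text
F jig [-0.7 -1.3  0.4] TCP to corner, jig [ 37.1  57.8 -28.9] yaw -20.13 T [-0.53  0.43 -0.01] t 17.15 tilt [ 0.013  0.002 -1.   ]
```

drive_tool(
  moves=[
    [[0,2,0.5],0,1],
    [[0,4,1.5],0,1],
    [[0,5,3],0,1],
    [[0,7,4.5],0,1],
    [[0,8,5],0,1],
  ],
)

```text
time_s: 17.65
tcp_pos: [0.6299, 0.2175, 0.0403]
orientation: [[0.0, 0.344, 0.939], [-0.008, 0.939, -0.344], [-1.0, -0.007, 0.003]]
contact_force: [-24.4, -12.9, 14.6]
opening: 0.0121
```

```bash
python3 f.py
```

```text
F jig [-18.5 -20.5  14.6] TCP to corner, jig [ 35.7  53.5 -28.3] yaw -20.12 T [-3.22  3.29  0.3 ] t 17.65 tilt [ 0.003 -0.007 -1.   ]
```

Contact on both fences again, with the tool now within 0.5° of vertical and about 19 N and 20 N of push. One last look before handing in.

```bash
python3 - <<'E'
from h import *
a=cam("top"); b=cam("side"); save("fin.png",np.hstack([cv2.resize(b[0][195:275,230:310],(400,400),interpolation=cv2.INTER_CUBIC),cv2.resize(a[0][90:300,90:470],(400,400))]))
E
python3 f.py
```

```text
F jig [-16.2 -18.4  13. ] TCP to corner, jig [ 35.7  53.5 -28.3] yaw -20.12 T [-2.93  3.07  0.32] t 17.75 tilt [ 0.003 -0.007 -1.   ]
```

View pics/fin.png

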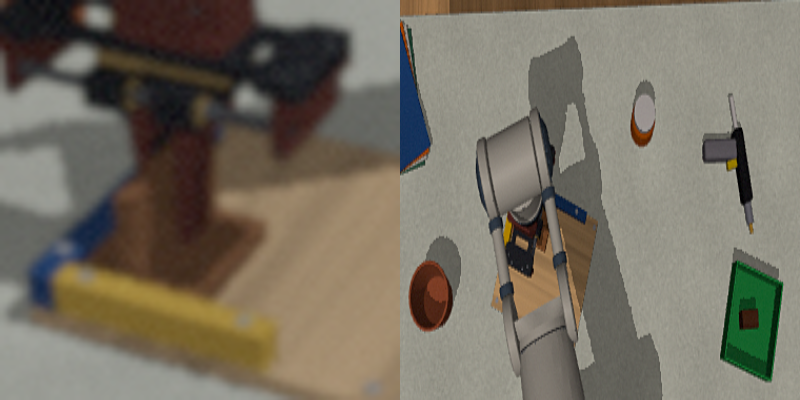

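The foot sits in the corner against both fences, the offcut is in the tray, and the bystanders are unmoved. I check that the push holds steady, then hand in.

```bash
python3 - <<'E'
from h import *
for i in range(8):
    cam("top"); s=bot.state()
    if i%2: print(np.round(s["contact_force"],1),np.round(np.array(s["tcp_pos"])*1000,1))
F=np.array(s["contact_force"])
x=np.array([.94,-.342,0]);y=np.array([.342,.94,0])
print(F@x,F@y)
if F@x<-9 and F@y<-9: bot.close_job(); print("handed in")
E
```

```text
[-21.2 -10.   13.4] [629.9 217.5  40.3]
[-21.  -10.7  12.6] [629.9 217.5  40.3]
[-20.2 -10.3  11.9] [629.9 217.5  40.3]
[-22.3 -10.7  13.3] [629.9 217.5  40.3]
-17.304903161562148 -17.713330480255873
the job is handed in; nothing more can be done
handed in
```

The job is handed in at about 18 s of the 72 s allowed. The offcut is in the green tray. The foot is flat on the board, still gripped at 60 N and pressed into both fences.

- **Final push:** about 17 N against the blue fence and 18 N against the yellow, with about 13 N on the board. The forces and the tool position held steady over the last 0.4 s. The tool was within about 0.5° of vertical.
- **Contact with the fences:** the distances to the corner match the earlier touches to within about 0.3 mm. The low wrist twist (0.3 N m) suggests the foot lies flush on both fences. The last picture shows it in the corner, but is too coarse to rule out a sub-millimetre gap.
- **Bystanders:** the bead jar, flowerpot and glue gun look unmoved in the last picture.

Problems on the way, all corrected:
- **Foot slipped in the grip:** it slid about 16 mm when first lifted, because the fingers were still closing. I gripped it again lower down once it stood on the board.
- **First push bound:** it jammed on the yellow fence before reaching the blue one.
- **Tool leaned:** the first and second pushes tilted the tool by about 1.4°. I levelled it each time and pushed in again.

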